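# Swing the date stamp to the loaded nest, lock it and date the jar

## Task

On the jar-dating jig one of the two nests holds a small biscuit jar, the other is empty. Pull the spring plunger, swing the stamp arm from its middle parking hole round over the jar and let the plunger snap fully home in that hole. Then press the date stamp all the way down onto the lid, let it rise again and leave the arm locked there; never work the stamp while the arm is unlocked or away from the jar, and leave the jar in its nest and the two jars beside the jig undisturbed.

Things in the scene. Friction and masses are not known exactly. Their poses are not given: they have to be found in the camera images.
- jig: Fixed dating jig: base plate 178 x 350 x 10 mm, column, index disc (184 mm across, top at z 96 mm) with three pin holes. Origin on the table top under the upright pivot axis, z up; -x is where the parked arm points, roughly at the robot. The holes lie 75 mm from the axis: parked (arm along -x) and 1.047 rad to either side; the nests lie 152 mm from the axis in the two side directions.
- swing (a joint): Hinge of the stamp arm about the jig's pivot axis, rad. 0 = parked; positive = anticlockwise from above: +1.047 = over the nest on the robot's right, -1.047 = over the one on its left; ends at +-1.25. Light friction, about 0.06 N m. A locked arm has about 0.011 rad of play either way.
- plunger (a joint): Spring plunger in the arm, m upward. 0 = pin fully home in a hole; from 0.008 the pin is clear and the arm can swing; 0.014 = end of pull. Spring pulls it down with about 4 N at 0, 9 N at 0.014. Let go between holes, the pin rides on the disc at 0.008; its round tip finds a hole within about 2 mm.
- knob (a point): Grip point on the axis of the plunger's black round upright knob: 75 mm from the pivot axis, z 160 mm when the pin is home; rises with the plunger, swings with the arm. Knob 26 mm in diameter, from 20 mm below this point to 16 mm above. Grip it across the arm; the 34 mm wide arm is 42 mm below this point. Site axes turn with the arm: x points along the arm to the pivot.
- stamp_head (a joint): Push-down head of the date stamp, m downward: 0 = up, 0.012 = fully pressed. Spring return; pressing it takes about 5 N at first and 10 N at the stop.
- stamp_top (a point): Middle of the flat top of the stamp's head (36 mm along the arm, 60 mm across), 152 mm from the pivot axis, z 180 mm when up. The stamp sits in a sprung holder: pressed, it also sinks 3 mm until its feet stand on the lid; with the head's 12 mm that is 15 mm in all, at 10 to 15 N.
- stamp_foot (a point): Middle of the stamp's underside, between its two feet: 86 mm above the table when up, 3 mm over the lid of a jar in a nest.
- jar: The jar to be dated: small clear biscuit jar with a 60 mm black lid and a round paper spot on it, 67 mm high, standing loosely (about 2 mm play) in one of the two nests. Origin in the middle of its underside, z up.
- jar_lid (a point): Middle of the top of that jar's lid, 83 mm above the table.
- nest_a: The white round nest that holds the jar, 82 mm wide and 16 mm high, bolted on the jig's base plate on its left or right. Origin in the middle of its underside, z up.
- nest_b: The other, equal nest; empty.
- spare_1: Another small jar like it, 60 x 67 mm, on the table beside the jig (left of it, seen from the robot). To be left alone.
- spare_2: Another small jar, 60 x 67 mm, on the table beside the jig (right of it). To be left alone.
There are look-alikes about, which are no part of the job. What is shaped like the jar but red is not meant.

How it is judged:
By the outcome, as a careful person would: the job done as asked, in the order asked, and still so for the second after the job is handed in, with the robot touching nothing.
It also fails if it takes over 42 s, if anything falls off the work surface, if the arm or the gripper's body presses on something with over 40 N, if the wrist force passes 120 N, or if a joint passes its speed limit or range.

## Robot

A 6-joint arm with a two-finger parallel gripper is mounted at the origin on a cart in front of the work surface, level with it; the furniture and walls round the work are solid. World frame = base frame: x ahead of the robot, y to its left, z up, the work surface at z = 0. Lengths are in m, angles in rad, forces in N, time in s.
With the tool pointing down it reaches from about 0.275 to 0.85 m from the base axis. Payload 5.2 kg.
Tool frame: the origin (TCP) lies on the centre line of the jaws, within the pads' length; the fingertips stand 11 mm ahead of it and the grasp point (between the pads) lies 8 mm behind it (r.tcp_to_tips is the distance from the TCP to the fingertips, in m); z points along the fingers, y is the line along which they close (so a half turn about z gives the same grasp; the last joint's range is limited). The gripper opens to 85 mm and grips with 20 to 120 N. Pads are 22 mm wide; open, the fingers measure 114 mm over their backs; the gripper's body (76 mm by 85 mm) begins 54 mm behind the grasp point. The pads swing forward as they close: fully open they stand 13 mm farther back than shut.
Start: joints at [-0.203, 0.259, 1.535, -0, 1.348, -0.203], TCP at [0.55, 0, 0.242] pointing down, gripper open.
Joint ranges: [-3.14, 3.14], [-0.91, 2.08], [0.19, 2.58], [-1.22, 4.36], [0.22, 2.71], [-3.12, 3.12]. Speed limits (rad/s): [2.57, 2.57, 3.14, 3.14, 3.14, 3.14].

## Interface

Orientations are given as a unit quaternion [x, y, z, w].
In Python, from station import telemetry, imaging, order, r gives the robot as it stands.
- The arm moves only by the tool apply_moves, never from a script. Its argument "rows" is a list of rows, each a list of 7 numbers: the shift along the tool's x, y, z normalised to -1 to 1, where 1 is 200 mm, then the turn, a rotation vector about the tool's x, y, z normalised to -1 to 1, where 1 is pi rad, then the opening, from 0 (shut) to 1 (fully open). A call has 1 to 10 rows; each row is the pose to reach, as a shift and turn from the pose commanded when the call began, along the tool's axes at that moment, turning the shorter way round; what a row does not reach only later rows make up. A row lasts 1/8 s, in which the tool goes at most 62.5 mm and 10.7 degrees, less where a joint would pass 70% of its speed; a pose out of reach is approached as far as the arm can. A call with a number of a shift or a turn outside -1 to 1 is refused whole. A call with a gripper value outside its range is refused whole. The fingers move at their own pace and stop on an object; "newtons" is the grip in N (left out, the last holds). Time passes only in rows, so rows that repeat a pose let the fingers close. It gives the time, the measured TCP pose, the force, the opening and the grip force at its end, in the units of the state.
- telemetry.get_obs(): the state, without advancing time (a new reading comes with each control period).
- imaging.get_image(name): name is "scene" or "side" or "wrist"; returns a dict with "image" (400x640x3 uint8, red, green, blue), "mtx" (3x3 intrinsics, pixels), "dist" ([k1, k2, p1, p2, k3] as OpenCV has them; the pictures are not rectified), "position" and "attitude" of the camera in the world. Camera axes: x right, y down, z forward; pixel columns grow to the right and rows downward; lengths in m; the calibration is good to about 2 mm. A picture is of the moment at which its call begins. There is no depth.
- order.job_done(): hands the job in; it is judged then, once.
The state is a dict: "time": time; "q": joint angles; "joint_vel": joint speeds; "tau": joint torques, N m; "eef_pos": TCP position; "tool_rot": TCP orientation; "wrist_force": force on the tool from outside, world axes, zero at the start; "torque": the same for the moment, N m; "finger_gap": opening from 0.0 (shut) to 1.0 (fully open); "gripper_force": force on a finger pad.
Only numpy, scipy, OpenCV 4.12 (cv2) and the standard library are available. Lean on these libraries where they do the work, as an engineer would, in place of code of your own. Each camera call takes 0.05 s, during which the arm holds its last target. There are 200 camera calls.

## Working session

There is one attempt and no reset: what is moved stays moved. The work goes in short steps, Python scripts to look and compute and a tool call to move; the robot and the scene stay as the last step left them, time stands still between calls to the robot, and variables do not carry over. Pictures are saved under pics/ and viewed, at most 10 in all, crops included, and the job is handed in when it is done.

Besides the shell and the picture viewer there is one more tool, called in YAML: its name, and indented under it one key for each argument. apply_moves: Moves the arm, as the interface text tells. Its arguments: {"type":"object","properties":{"rows":{"type":"array"},"newtons":{"type":"number"}},"required":["rows"]}

```bash
mkdir -p pics; python3 - <<'E'
from station import telemetry, imaging
import cv2,pickle
d={}
for n in("scene","side"):
    g=imaging.get_image(n);d[n]=g
    cv2.imwrite(f"pics/{n}0.png",g["image"][:,:,::-1])
    print(n,g["mtx"],g["dist"],g["position"],g["attitude"])
pickle.dump(d,open("d0.pkl","wb"))
o=telemetry.get_obs();print(o)
E
```

```text
scene [[403.64695959   0.         319.33100555]
 [  0.         403.64695959 201.42314518]
 [  0.           0.           1.        ]] [0.01565308 0.         0.         0.         0.        ] [0.95491252 0.0534128  0.9461588 ] [ 0.776763    0.56432488 -0.16627784 -0.22478513]
side [[401.33303156   0.         322.17178366]
 [  0.         401.33303156 195.14826617]
 [  0.           0.           1.        ]] [-0.05479771  0.          0.          0.          0.        ] [ 0.12141096 -0.41812864  0.59147218] [ 0.8450566  -0.21541628  0.128739   -0.47212439]
{'time': 0.1, 'q': array([-2.02802843e-01,  2.59248766e-01,  1.53596932e+00, -1.60665830e-05,
        1.34802584e+00, -2.02811996e-01]), 'joint_vel': array([-0.00070634, -0.00351346, -0.00200542,  0.00114066, -0.00119977,
        0.00039443]), 'tau': array([ 3.02140717e-03, -4.46967566e+01, -2.91247433e+01, -1.80583206e-04,
        6.27233181e-03, -7.21271704e-05]), 'eef_pos': array([5.49536506e-01, 1.11731103e-04, 2.41571052e-01]), 'tool_rot': array([ 7.07102045e-01,  7.07111036e-01, -4.60799353e-04, -6.85132740e-04]), 'wrist_force': array([0.90022098, 0.9591063 , 0.15486414]), 'torque': array([ 0.01590408, -0.07382737, -0.00626067]), 'gripper_force': 0.0, 'finger_gap': 1.0049047669900393}
```

View pics/scene0.png

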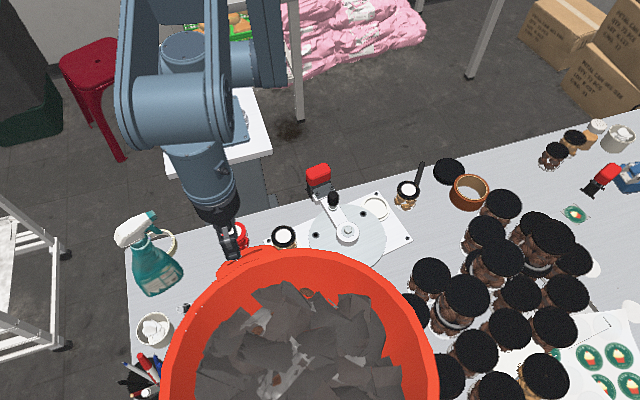

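View pics/side0.png

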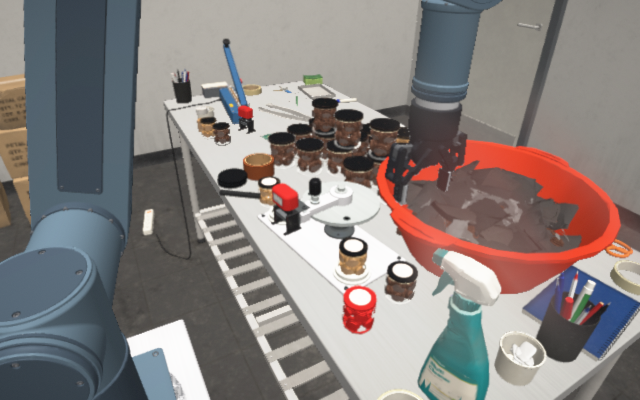

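Scene view: parked stamp arm with red head (318,178), black knob (333,199), pivot cap (347,232), empty nest (375,208) and a jar at (285,237). In the side view the candidates are jar (353,257) in the white nest on the base plate, jar (401,280) on the table, red jar (360,308), and jar (269,187) behind the jig. (353,257) fits, since it stands in a nest. It's on the robot's right, so the swing is +1.047. I'll confirm in a crop.

```bash
python3 - <<'E'
import pickle,cv2,numpy as np
d=pickle.load(open("d0.pkl","rb"))
a=d["scene"]["image"][150:290,225:425];b=d["side"]["image"][165:335,225:425]
im=np.zeros((600,800,3),np.uint8)
a=cv2.resize(a,None,fx=2,fy=2,interpolation=cv2.INTER_CUBIC);a=cv2.resize(d["scene"]["image"][150:290,240:420],(800,600)) if 0 else a
b=cv2.resize(b,None,fx=2,fy=2)
A=cv2.resize(d["scene"]["image"][155:275,225:420],(800,492),interpolation=cv2.INTER_CUBIC)
B=cv2.resize(d["side"]["image"][170:335,240:460],(800,600),interpolation=cv2.INTER_CUBIC)
cv2.imwrite("pics/ca.png",A[:,:,::-1]);cv2.imwrite("pics/cb.png",B[:,:,::-1])
E
```

```text
(no output)
```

View pics/ca.png

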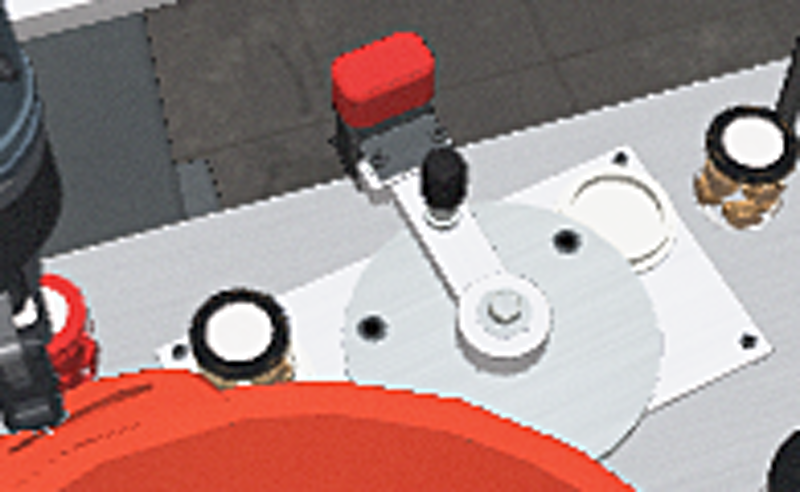

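View pics/cb.png

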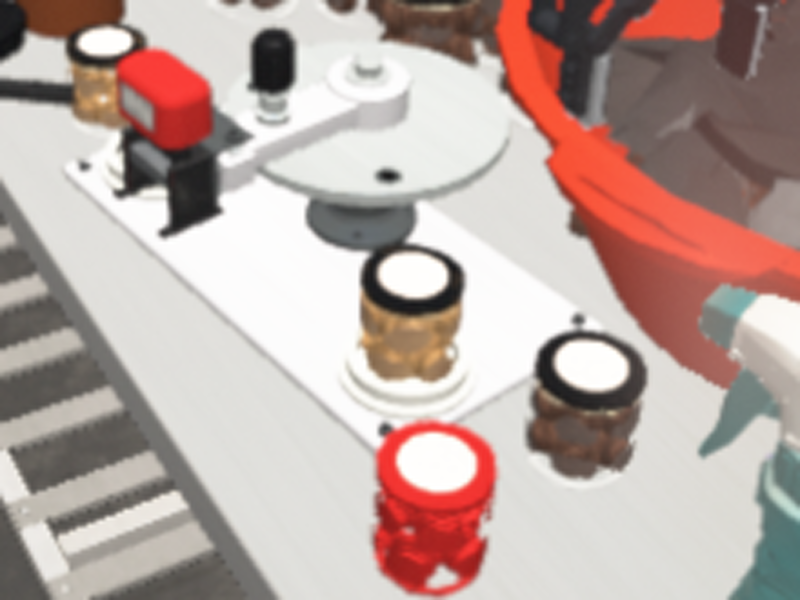

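Confirmed: the tan jar in the nest is the one with the black lid and white spot, on the robot's right. The red jar and the dark jar stand off the plate, and the right spare is the dark one. Next come the jig pose, knob, lids and bucket rim.

```bash
cat > h.py <<'E'
import cv2,numpy as np
from scipy.spatial.transform import Rotation as R
def ray(g,p):
    u=cv2.undistortPoints(np.array([[p]],float),g["mtx"],np.array(g["dist"]))[0,0]
    v=R.from_quat(g["attitude"]).apply([u[0],u[1],1]);return np.array(g["position"]),v/np.linalg.norm(v)
def plane(g,p,z):
    c,v=ray(g,p);return c+v*(z-c[2])/v[2]
def tri(g,p,h,q):
    c,v=ray(g,p);e,w=ray(h,q)
    s,t=np.linalg.lstsq(np.c_[v,-w],e-c,rcond=None)[0]
    a,b=c+s*v,e+t*w;return (a+b)/2,np.linalg.norm(a-b)
def blob(g,x0,y0,x1,y1,f):
    im=g["image"][y0:y1,x0:x1].astype(int);m=f(im).astype(np.uint8)
    n,l,s,c=cv2.connectedComponentsWithStats(m);i=1+np.argmax(s[1:,4])
    return c[i]+[x0,y0],s[i]+np.array([x0,y0,0,0,0])
E
python3 - <<'E'
from h import *;import pickle
d=pickle.load(open("d0.pkl","rb"));S,D=d["scene"],d["side"]
dark=lambda t:(lambda im:im.max(2)<t)
hs=[blob(S,308,228,323,241,dark(120)),blob(S,355,206,371,221,dark(120)),blob(D,338,212,356,224,dark(120))]
P=[plane(g,h[0],.096) for g,h in zip((S,S,D),hs)]
for h,p in zip(hs,P):print(h,p.round(4))
ks=blob(S,326,188,342,208,dark(75));kd=blob(D,306,175,324,197,dark(75));print(ks,kd,tri(S,ks[0],D,kd[0]))
r_,l_=P[0],P[1];w=r_-l_;print("dist",np.linalg.norm(w))
m=(r_+l_)/2; e=w/np.linalg.norm(w); # holes line = jig y axis: right hole is at -y jig
y=-e; x=np.array([y[1],-y[0],0]); pv=m+.0375*x
print("pivot",pv,"yaw",np.arctan2(x[1],x[0]),"knob",pv-.075*x, "head",pv-.152*x)
for s,n in((1,"R"),(-1,"L")):
    a=s*np.pi/3;dv=-(np.cos(a)*x+np.sin(a)*y);print(n,"hole",pv+.075*dv,"nest",pv+.152*dv)
white=lambda im:im.min(2)>225
js=blob(S,274,228,298,246,white);jd=blob(D,338,236,370,256,white)
print("jar",js,jd,tri(S,js[0],D,jd[0]))
jd=blob(D,388,258,418,280,white);print("spare2",plane(D,jd[0],.067))
js=blob(S,398,180,420,200,white);print("spare1",plane(S,js[0],.067))
print("cap",plane(S,(347.7,229.5),.13))
red=lambda im:(im[...,0]>150)&(im[...,1]<110)
hs=blob(S,300,155,335,205,red);hd=blob(D,265,175,305,220,red);print("head",hs,hd,tri(S,hs[0],D,hd[0]))
# bucket rim guess
for z in(.1,.15,.2,.25):print(z,[plane(S,p,z).round(3)[:2] for p in((217,262),(300,250),(350,254),(438,385))],[plane(D,p,z).round(3)[:2] for p in((378,185),(395,215),(440,250),(615,215))])
E
```

```text
(array([315.20689655, 234.68965517]), array([312, 232,   7,   6,  29])) [0.5249 0.1781 0.096 ]
(array([362.52, 213.28]), array([360, 211,   6,   6,  25])) [0.5045 0.3061 0.096 ]
(array([346.33333333, 217.93333333]), array([344, 217,   6,   3,  15])) [0.5221 0.1805 0.096 ]
(array([332.73758865, 198.04964539]), array([328, 190,  11,  17, 141])) (array([314.64556962, 186.46202532]), array([310, 178,  11,  17, 158])) (array([0.47570572, 0.23802561, 0.15705426]), np.float64(0.0025480963271270127))
dist 0.12963697975516594
pivot [0.55174761 0.24801723 0.096     ] yaw 0.15770165363751004 knob [0.4776783  0.23623857 0.096     ] head [0.4016338  0.22414581 0.096     ]
R hole [0.52491357 0.17798199 0.096     ] nest [0.49736396 0.10607915 0.096     ]
L hole [0.50451234 0.30627381 0.096     ] nest [0.45601745 0.36608389 0.096     ]
jar (array([283.02994012, 235.53892216]), array([276, 229,  15,  14, 167])) (array([353.24223602, 245.11801242]), array([345, 240,  18,  12, 161])) (array([0.49485392, 0.10688182, 0.08195602]), np.float64(0.002863617824426534))
spare2 [0.54717937 0.01436676 0.067     
[... 400 characters left out ...]
9, 0.303])] [array([0.664, 0.26 ]), array([0.619, 0.135]), array([ 0.622, -0.003]), array([ 1.068, -0.105])]
0.15 [array([ 0.55 , -0.049]), array([0.578, 0.127]), array([0.62 , 0.227]), array([0.912, 0.289])] [array([0.608, 0.191]), array([0.568, 0.079]), array([ 0.571, -0.045]), array([ 0.972, -0.137])]
0.2 [array([ 0.575, -0.042]), array([0.601, 0.123]), array([0.641, 0.216]), array([0.915, 0.274])] [array([0.553, 0.122]), array([0.518, 0.023]), array([ 0.52 , -0.087]), array([ 0.875, -0.169])]
0.25 [array([ 0.601, -0.036]), array([0.625, 0.118]), array([0.662, 0.206]), array([0.917, 0.259])] [array([0.498, 0.053]), array([ 0.467, -0.034]), array([ 0.469, -0.13 ]), array([ 0.779, -0.2  ])]
```

apply_moves:
  rows:
    - [0.3, -0.09, 0, 0, 0, 0.06, 1]
    - [0.6, -0.18, 0, 0, 0, 0.12, 1]
    - [0.9, -0.36, 0, 0, 0, 0.18, 1]
    - [0.95, -0.36, 0, 0, 0, 0.24, 1]
    - [0.95, -0.36, 0, 0, 0, 0.3, 1]
    - [0.95, -0.36, 0, 0, 0, 0.36, 1]
    - [0.95, -0.36, 0, 0, 0, 0.42, 1]
    - [0.95, -0.36, 0, 0, 0, 0.45, 0.7]
    - [0.95, -0.36, 0, 0, 0, 0.45, 0.7]
    - [0.95, -0.36, 0, 0, 0, 0.45, 0.7]

```text
time: 1.35
eef_pos: [0.4779, 0.19, 0.2421]
tool_rot: [0.997, 0.08, -0.0, 0.0]
wrist_force: [1.2, -0.6, -0.2]
finger_gap: 0.703
gripper_force: 0.0
```

```bash
cat >> h.py <<'E'
def togo(o,xyz,yaw):
    "yaw: world heading of tool x; shift in 200 mm units, turn in pi units, tool pointing down"
    q=R.from_quat(o["tool_rot"]);T=R.from_euler('z',yaw)*R.from_euler('x',np.pi)
    return (q.inv().apply(np.array(xyz)-o["eef_pos"])/.2).round(3),((q.inv()*T).as_rotvec()/np.pi).round(4)
E
python3 - <<'E'
from h import *
from station import telemetry
o=telemetry.get_obs();print(o["time"],o["eef_pos"],o["q"],o["finger_gap"],o["wrist_force"])
print(togo(o,[.4767,.237,.155],.157))
E
```

```text
1.35 [0.47787734 0.19001058 0.24210951] [1.61290163e-01 1.94638203e-01 1.61863251e+00 3.75231627e-06
 1.32877888e+00 1.57220360e+00] 0.7028199943387773 [ 1.20385776 -0.57582944 -0.23561141]
(array([ 0.032, -0.233,  0.436]), array([-0.    ,  0.0001,  0.0009]))
```

apply_moves:
  rows:
    - [0.032, -0.233, 0, 0, 0, 0, 0.7]
    - [0.032, -0.233, 0, 0, 0, 0, 0.7]
    - [0.032, -0.233, 0.2, 0, 0, 0, 0.7]
    - [0.032, -0.233, 0.3, 0, 0, 0, 0.7]
    - [0.032, -0.233, 0.4, 0, 0, 0, 0.7]
    - [0.032, -0.233, 0.436, 0, 0, 0, 0.7]
    - [0.032, -0.233, 0.436, 0, 0, 0, 0.7]

```text
time: 2.22
eef_pos: [0.477, 0.2366, 0.155]
tool_rot: [0.997, 0.079, -0.0, 0.0]
wrist_force: [-0.4, -0.7, -0.4]
finger_gap: 0.704
gripper_force: 0.0
```

```bash
python3 - <<'E'
from station import imaging
import cv2,numpy as np
g=imaging.get_image("side")["image"][130:250,230:390];s=imaging.get_image("scene")["image"][120:270,240:440]
im=np.vstack([cv2.resize(g,(400,300)),cv2.resize(s,(400,300))])
w=imaging.get_image("wrist")["image"]
im=np.hstack([im,np.vstack([cv2.resize(w,(400,250)),np.zeros((350,400,3),np.uint8)])])
cv2.imwrite("pics/g1.png",im[:,:,::-1])
E
```

```text
(no output)
```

View pics/g1.png

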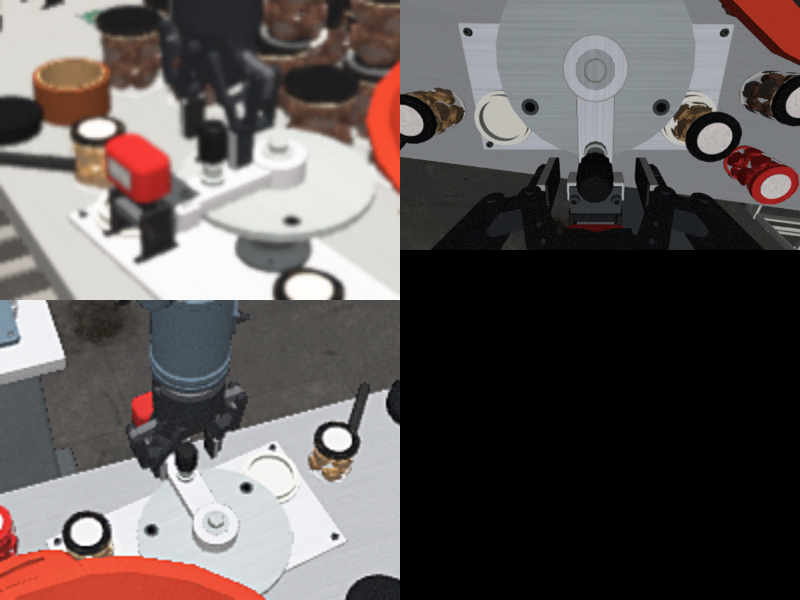

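The knob sits centred between the pads (wrist crop: knob x≈596, pads ≈545 and 645), so I'm closing.

apply_moves:
  rows:
    - [0, 0, 0, 0, 0, 0, 0.2]
    - [0, 0, 0, 0, 0, 0, 0.2]
    - [0, 0, 0, 0, 0, 0, 0.2]
    - [0, 0, 0, 0, 0, 0, 0.2]
    - [0, 0, 0, 0, 0, 0, 0.2]
    - [0, 0, 0, 0, 0, 0, 0.2]
  newtons: 35

```text
time: 3.12
eef_pos: [0.4771, 0.2378, 0.1559]
tool_rot: [0.997, 0.079, 0.0, -0.001]
wrist_force: [-2.7, 4.4, 6.9]
finger_gap: 0.292
gripper_force: 34.5
```

apply_moves:
  rows:
    - [0, -0.004, -0.02, 0, 0, 0, 0.2]
    - [0, -0.005, -0.04, 0, 0, 0, 0.2]
    - [0, -0.005, -0.06, 0, 0, 0, 0.2]
    - [0, -0.005, -0.06, 0, 0, 0, 0.2]

```text
time: 3.62
eef_pos: [0.477, 0.2378, 0.167]
tool_rot: [0.997, 0.078, 0.0, 0.0]
wrist_force: [3.8, 0.7, -8.7]
finger_gap: 0.288
gripper_force: 34.8
```

```bash
python3 - <<'E'
from h import *
from station import telemetry,imaging
o=telemetry.get_obs();print(o["time"],o["eef_pos"],o["finger_gap"],o["wrist_force"],o["torque"])
S,D=imaging.get_image("scene"),imaging.get_image("side")
q=R.from_quat(o["tool_rot"])
yaw=.157;pv=np.array([.551,.2495])
start=o["eef_pos"]
for a in np.linspace(0,1.047,8):
    p=pv-.075*np.array([np.cos(yaw+a),np.sin(yaw+a)]) 
    p0=pv-.075*np.array([np.cos(yaw),np.sin(yaw)])
    print(round(a,2),togo(o,[*(start[:2]+p-p0),start[2]],yaw+a))
E
```

```text
3.625 [0.47704738 0.23784195 0.16700462] 0.288112065686564 [ 3.82871595  0.73939296 -8.73709743] [ 0.28452695 -0.6838982   0.01887023]
0.0 (array([ 0., -0., -0.]), array([ 0.0001, -0.    , -0.    ]))
0.15 (array([0.004, 0.056, 0.   ]), array([ 0.0001,  0.    , -0.0476]))
0.3 (array([0.017, 0.111, 0.   ]), array([ 0.0001,  0.    , -0.0952]))
0.45 (array([0.037, 0.163, 0.   ]), array([ 1.000e-04,  0.000e+00, -1.428e-01]))
0.6 (array([0.065, 0.211, 0.   ]), array([ 1.000e-04,  0.000e+00, -1.904e-01]))
0.75 (array([0.1  , 0.255, 0.   ]), array([ 1.000e-04,  0.000e+00, -2.381e-01]))
0.9 (array([0.141, 0.293, 0.   ]), array([ 1.000e-04,  0.000e+00, -2.857e-01]))
1.05 (array([0.187, 0.325, 0.   ]), array([ 1.000e-04,  0.000e+00, -3.333e-01]))
```

apply_moves:
  rows:
    - [0.004, 0.056, 0, 0, 0, -0.0476, 0.2]
    - [0.017, 0.111, 0, 0, 0, -0.0952, 0.2]
    - [0.037, 0.163, 0, 0, 0, -0.1428, 0.2]
    - [0.065, 0.211, 0, 0, 0, -0.19, 0.2]

```text
time: 4.22
eef_pos: [0.4965, 0.199, 0.167]
tool_rot: [0.929, 0.37, 0.0, -0.001]
wrist_force: [4.4, 5.9, -8.9]
finger_gap: 0.289
gripper_force: 35.1
```

```bash
cat > s.py <<'E'
from h import *
from station import telemetry
import sys
o=telemetry.get_obs();print(o["time"],o["eef_pos"],o["finger_gap"],o["wrist_force"],o["torque"])
p=o["eef_pos"];print("r",np.hypot(.551-p[0],.2495-p[1]),"ang",np.arctan2(.2495-p[1],.551-p[0])-.157)
for a in map(float,sys.argv[1:]):
    print(a,togo(o,[.551-.075*np.cos(.157+a),.2495-.075*np.sin(.157+a),p[2]],.157+a))
E
python3 s.py .75 .9 1.02 1.047
```

```text
4.225 [0.49653733 0.19901995 0.16700997] 0.2893826047320877 [ 4.43009381  5.91726786 -8.92669905] [ 1.10242337 -0.74286833  0.03333029]
r 0.07425913202569787 ang 0.5904659636056824
0.75 (array([ 0.  ,  0.06, -0.  ]), array([-0.0003, -0.0005, -0.0472]))
0.9 (array([ 0.013,  0.114, -0.   ]), array([-0.0003, -0.0005, -0.095 ]))
1.02 (array([ 0.029,  0.156, -0.   ]), array([-0.0003, -0.0005, -0.1332]))
1.047 (array([ 0.033,  0.166, -0.   ]), array([-0.0003, -0.0005, -0.1418]))
```

apply_moves:
  rows:
    - [0.002, 0.06, 0, 0, 0, -0.0472, 0.2]
    - [0.015, 0.114, 0, 0, 0, -0.095, 0.2]
    - [0.035, 0.166, 0, 0, 0, -0.14, 0.2]
    - [0.035, 0.166, 0, 0, 0, -0.1418, 0.2]
    - [0.035, 0.166, 0, 0, 0, -0.1418, 0.2]

```text
time: 4.85
eef_pos: [0.5236, 0.1812, 0.1666]
tool_rot: [0.825, 0.565, 0.001, -0.002]
wrist_force: [3.0, 9.7, -8.9]
finger_gap: 0.292
gripper_force: 35.2
```

```bash
python3 s.py 1.047
```

```text
4.85 [0.52358476 0.18117097 0.16660293] 0.2915422765214532 [ 3.04412621  9.70575611 -8.91070943] [ 1.46679523 -0.49711311  0.08852813]
r 0.07362371926384978 ang 1.0322353786274447
1.047 (array([-0.007,  0.005, -0.   ]), array([-0.0008, -0.001 , -0.0014]))
```

apply_moves:
  rows:
    - [0.002, 0.005, 0, 0, 0, 0, 0.2]
    - [0.002, 0.005, 0.015, 0, 0, 0, 0.2]
    - [0.002, 0.005, 0.025, 0, 0, 0, 0.2]
    - [0.002, 0.005, 0.03, 0, 0, 0, 0.2]
    - [0.002, 0.005, 0.03, 0, 0, 0, 0.2]

```text
time: 5.48
eef_pos: [0.5239, 0.1811, 0.1607]
tool_rot: [0.825, 0.565, -0.0, -0.002]
wrist_force: [-0.4, 8.7, -7.3]
finger_gap: 0.29
gripper_force: 35.4
```

```bash
python3 s.py 1.047
```

```text
5.475 [0.52393665 0.18111055 0.16067656] 0.29042514292965865 [-0.38333543  8.65273431 -7.26963895] [ 1.36799538 -0.17187622  0.22074818]
r 0.0735495895547984 ang 1.0369815630905062
1.047 (array([-0.007,  0.004, -0.   ]), array([-0.0011, -0.0007, -0.0012]))
```

apply_moves:
  rows:
    - [0.002, 0, 0.01, 0, 0, 0, 0.2]
    - [0.004, 0, 0.02, 0, 0, 0, 0.2]
    - [0.004, 0, 0.02, 0, 0, 0, 0.2]

```text
time: 5.85
eef_pos: [0.5238, 0.1812, 0.1566]
tool_rot: [0.825, 0.565, -0.001, -0.002]
wrist_force: [-0.9, 7.0, -6.3]
finger_gap: 0.288
gripper_force: 35.6
```

```bash
python3 s.py 1.047
```

```text
5.85 [0.52375052 0.18124234 0.15663332] 0.28839993903797484 [-0.94802482  6.98109901 -6.28335702] [0.98671267 0.04741863 0.14052616]
r 0.07349586585904139 ang 1.0339668616124724
1.047 (array([-0.008,  0.005, -0.   ]), array([-0.0013, -0.0002, -0.0013]))
```

The pin is in the hole: the knob is still pulled down after 10 mm of descent. I'm releasing it and rising clear.

apply_moves:
  rows:
    - [0, 0, 0, 0, 0, 0, 0.45]
    - [0, 0, 0, 0, 0, 0, 0.55]
    - [0, 0, 0, 0, 0, 0, 0.55]
    - [0, 0, -0.1, 0, 0, 0, 0.55]
    - [0, 0, -0.25, 0, 0, 0, 0.55]
    - [0, 0, -0.4, 0, 0, 0, 0.55]
    - [0, 0, -0.4, 0, 0, 0, 0.55]

```text
time: 6.72
eef_pos: [0.5271, 0.1797, 0.2399]
tool_rot: [0.826, 0.564, 0.003, 0.001]
wrist_force: [0.4, 0.2, -0.1]
finger_gap: 0.547
gripper_force: 0.0
```

```bash
python3 - <<'E'
from h import *
from station import imaging,telemetry
o=telemetry.get_obs();print(o["time"],o["eef_pos"],o["wrist_force"])
S,D=imaging.get_image("scene"),imaging.get_image("side")
cv2.imwrite("pics/s2.png",np.vstack([cv2.resize(S["image"][150:280,220:420],(460,299)),cv2.resize(D["image"][140:280,260:460],(460,299))])[:,:,::-1])
E
```

```text
6.725 [0.52709459 0.1797413  0.23991816] [ 0.37317033  0.17609078 -0.09890845]
```

View pics/s2.png

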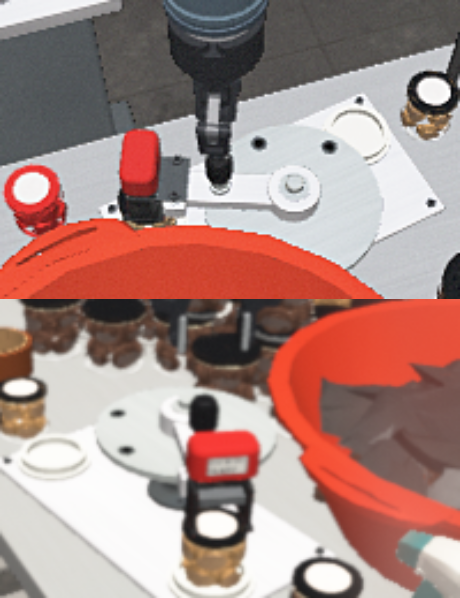

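```bash
python3 - <<'E'
from h import *
from station import imaging,telemetry,r
o=telemetry.get_obs();print(r.tcp_to_tips)
S,D=imaging.get_image("scene"),imaging.get_image("side")
red=lambda im:(im[...,0]>150)&(im[...,1]<110)
hs=blob(S,268,200,292,238,red);hd=blob(D,336,198,376,230,red);print(hs,hd,tri(S,hs[0],D,hd[0]))
bl=lambda im:im.max(2)<75
ks=blob(S,309,218,322,231,bl);kd=blob(D,341,180,356,202,bl);print(ks,kd,tri(S,ks[0],D,kd[0]))
m=[h[0] for h in (ks,kd)]
h=[blob(S,326,205,340,220,lambda im:im.max(2)<120),blob(S,356,206,371,221,lambda im:im.max(2)<120)]
print([plane(S,i[0],.096) for i in h])
for xy in([.4965,.1075],):print(togo(o,[*xy,.21],1.204))
E
```

```text
0.011
(array([279.97714286, 217.74      ]), array([272, 206,  17,  24, 350])) (array([356.47336066, 211.21516393]), array([341, 202,  32,  24, 488])) (array([0.49492691, 0.10607499, 0.16574571]), np.float64(0.0003827505084591636))
(array([314.72881356, 223.18644068]), array([309, 218,  12,  12, 118])) (array([348.07361963, 193.2208589 ]), array([343, 185,  12,  17, 163])) (array([0.52520871, 0.17920211, 0.15666193]), np.float64(0.0058295329646223006))
[array([0.47800707, 0.23666593, 0.096     ]), array([0.50453329, 0.30614205, 0.096     ])]
(array([-0.388, -0.004,  0.134]), array([-0.    ,  0.    , -0.0015]))
```

apply_moves:
  rows:
    - [-0.1, 0, 0, 0, 0, 0, 0]
    - [-0.25, -0.003, 0, 0, 0, 0, 0]
    - [-0.39, -0.005, 0, 0, 0, 0, 0]
    - [-0.39, -0.005, 0.05, 0, 0, 0, 0]
    - [-0.39, -0.005, 0.1, 0, 0, 0, 0]
    - [-0.39, -0.005, 0.134, 0, 0, 0, 0]
    - [-0.39, -0.005, 0.18, 0, 0, 0, 0]
    - [-0.39, -0.005, 0.18, 0, 0, 0, 0]

```text
time: 7.92
eef_pos: [0.4958, 0.1078, 0.2]
tool_rot: [0.825, 0.565, -0.001, -0.001]
wrist_force: [-0.2, 0.2, 0.4]
finger_gap: -0.001
gripper_force: 0.0
```

```bash
python3 - <<'E'
from h import *
from station import imaging,telemetry,r
o=telemetry.get_obs();print(o["time"],o["eef_pos"],o["wrist_force"],o["finger_gap"])
print(togo(o,[.4965,.1065,.176],1.204))
S,D=imaging.get_image("scene"),imaging.get_image("side")
cv2.imwrite("pics/s3.png",np.vstack([cv2.resize(S["image"][150:280,220:420],(460,299)),cv2.resize(D["image"][140:280,260:460],(460,299))])[:,:,::-1])
E
```

```text
7.925 [0.49575244 0.10780526 0.19999249] [-0.16280231  0.22996592  0.42055018] -0.0011367808038230038
(array([-0.005,  0.006,  0.12 ]), array([-0.0006,  0.0002, -0.0012]))
```

View pics/s3.png

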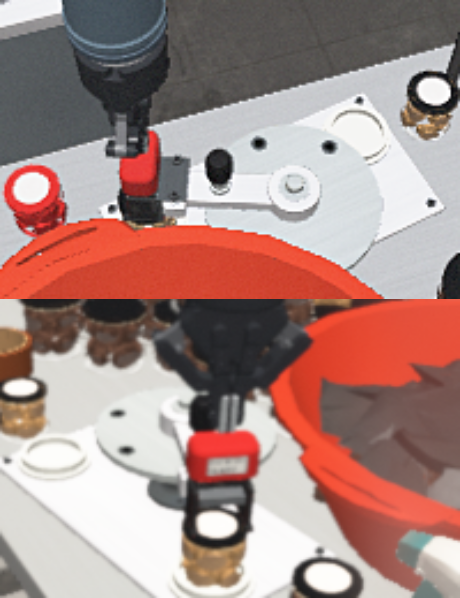

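The fingertips are above the head's middle. Before pressing, I'll check the knob's height to confirm the plunger is home.

```bash
python3 - <<'E'
from h import *
from station import imaging
S=imaging.get_image("scene");bl=lambda im:im.max(2)<75
ks=blob(S,306,210,325,236,bl);kd=np.array([348.0736,193.22])
print(ks,tri(S,ks[0],dict(imaging.get_image("side")),kd))
E
```

```text
(array([314.75694444, 222.08333333]), array([309, 215,  12,  16, 144])) (array([0.52399737, 0.1791146 , 0.15774054]), np.float64(0.0036339352871818205))
```

Knob centre is at z 0.158, against 0.157 when parked and home, so the arm is locked. Pressing now.

apply_moves:
  rows:
    - [0, 0.006, 0.04, 0, 0, 0, 0]
    - [0, 0.006, 0.07, 0, 0, 0, 0]
    - [0, 0.006, 0.09, 0, 0, 0, 0]
    - [0, 0.006, 0.105, 0, 0, 0, 0]
    - [0, 0.006, 0.115, 0, 0, 0, 0]
    - [0, 0.006, 0.12, 0, 0, 0, 0]
    - [0, 0.006, 0.12, 0, 0, 0, 0]

```text
time: 9.0
eef_pos: [0.4977, 0.107, 0.1778]
tool_rot: [0.825, 0.564, 0.0, 0.0]
wrist_force: [-0.7, -0.7, 6.7]
finger_gap: -0.0
gripper_force: 3.4
```

apply_moves:
  rows:
    - [0, 0, 0.007, 0, 0, 0, 0]
    - [0, 0, 0.014, 0, 0, 0, 0]
    - [0, 0, 0.014, 0, 0, 0, 0]

```text
time: 9.38
eef_pos: [0.4978, 0.107, 0.1753]
tool_rot: [0.825, 0.564, 0.001, 0.0]
wrist_force: [-2.3, 0.5, 8.0]
finger_gap: 0.002
gripper_force: 4.4
```

apply_moves:
  rows:
    - [0, 0, 0.007, 0, 0, 0, 0]
    - [0, 0, 0.014, 0, 0, 0, 0]
    - [0, 0, 0.02, 0, 0, 0, 0]
    - [0, 0, 0.02, 0, 0, 0, 0]

```text
time: 9.88
eef_pos: [0.4982, 0.1069, 0.175]
tool_rot: [0.825, 0.565, 0.002, 0.001]
wrist_force: [-10.8, -0.6, 34.2]
finger_gap: 0.001
gripper_force: 17.0
```

It's on the hard stop: 34 N with no more travel, about 15 mm below the rest height. I'm rising straight up and retreating.

apply_moves:
  rows:
    - [0, 0, -0.03, 0, 0, 0, 0]
    - [0, 0, -0.08, 0, 0, 0, 0]
    - [0, 0, -0.15, 0, 0, 0, 0]
    - [0, 0, -0.35, 0, 0, 0, 0]
    - [-0.2, 0, -0.5, 0, 0, 0, 0]
    - [-0.45, 0, -0.5, 0, 0, 0, 0]
    - [-0.45, 0, -0.5, 0, 0, 0, 0]

```text
time: 10.75
eef_pos: [0.4638, 0.0209, 0.2707]
tool_rot: [0.827, 0.563, -0.0, 0.0]
wrist_force: [0.6, 0.6, -0.2]
finger_gap: 0.005
gripper_force: 0.0
```

```bash
python3 - <<'E'
from h import *
from station import imaging,telemetry
o=telemetry.get_obs();print(o["time"],o["eef_pos"],o["wrist_force"])
S,D=imaging.get_image("scene"),imaging.get_image("side")
red=lambda im:(im[...,0]>150)&(im[...,1]<110)
hs=blob(S,268,200,292,238,red);hd=blob(D,336,198,376,230,red);print(hs,hd,tri(S,hs[0],D,hd[0]))
bl=lambda im:im.max(2)<75
ks=blob(S,306,210,325,236,bl);kd=blob(D,341,180,356,202,bl);print(ks,kd,tri(S,ks[0],D,kd[0]))
cv2.imwrite("pics/s4.png",np.vstack([cv2.resize(S["image"][150:280,220:420],(460,299)),cv2.resize(D["image"][140:280,260:460],(460,299))])[:,:,::-1])
E
```

```text
10.75 [0.46383761 0.02092549 0.27074163] [ 0.63402732  0.58103581 -0.16380968]
(array([280.08806818, 217.51420455]), array([272, 206,  17,  24, 352])) (array([355.98797595, 211.57114228]), array([341, 202,  32,  24, 499])) (array([0.49405674, 0.10646298, 0.16500968]), np.float64(0.00025403538853433427))
(array([314.73103448, 221.97931034]), array([309, 215,  12,  15, 145])) (array([348.00625, 193.19375]), array([343, 185,  11,  17, 160])) (array([0.52380583, 0.17910883, 0.15787029]), np.float64(0.0036055993660123738))
```

View pics/s4.png

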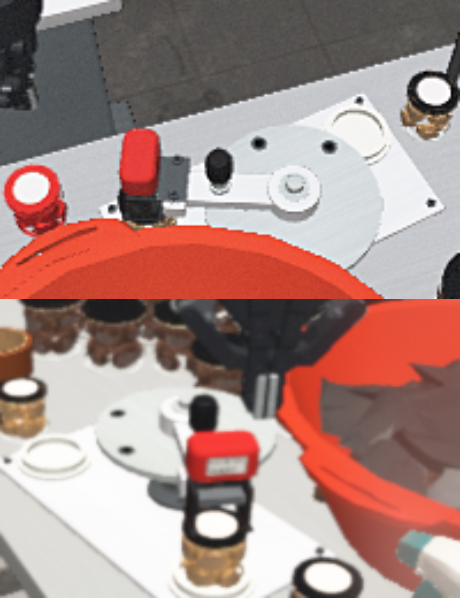

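The head is back up, the knob is home, the jar is in its nest, and the robot is clear.

```bash
python3 -c "
from station import order
print(order.job_done())"
```

```text
the job is handed in; nothing more can be done
None
```

The stamp arm is locked over the jar on the robot's right. The stamp was pressed once to its stop (34 N) and rose again, the jar is still in its nest, neither spare jar was touched, and the job was handed in at about 11 s.

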